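# Complete the hanging-hardware kit for a wooden wall map

### The job

Complete the hardware kit in the plywood tray under the lamp: it must end up with exactly one angle bracket, one cover and one standoff, all resting flat on the tray's floor the same way up as they are now. One of them is already in the tray, so add only the two kinds that are missing and leave the remaining spares on the black board. Do not disturb the mug, the screwdriver or the loose piece of map.

Things in the scene. Friction and masses are not known exactly. Their poses are not given: they have to be found in the camera images.
- tray: Shallow open plywood tray under the lamp, fixed, no dividers: inside 260 (x) x 110 (y) mm, walls 4 mm thick and 22 mm high above the bench, floor 6 mm thick. Origin: centre of its underside, on the bench; x along its length, away from the robot; same yaw as the lamp. One part already stands somewhere along its middle line.
- lamp: Fixed lamp; its bar-shaped head, 300 (x) x 80 (y) x 25 mm, hangs along the tray, underside 240 mm above the bench: no room for a tool pointing straight down; reach in sideways under a long edge, tilted about 35 degrees. Post 240 mm from the head's middle, foot 90 mm across. Origin: on the bench under the head's middle; x points to the post. Lamp and tray are left or right, the board opposite.
- lamp_head (a point): Middle of the underside of the lamp's head.
- board: Fixed black panel, 280 (x) x 260 (y) x 6 mm, with five parts on it. Origin: centre of its underside; its top is 6 mm above the bench.
- mug: White ceramic mug, 80 mm wide, 95 mm high, a bystander. Origin: centre of its underside.
- screwdriver: Screwdriver lying on the bench, a bystander. Origin: underside at the middle of its length.
- map_piece: Flat laser-cut plywood street grid, 86 x 100 x 6 mm, a bystander. Origin: centre of its underside.
- bracket_1: Bare aluminium angle bracket: lying base plate 46 (x) x 28 (y) x 6 mm with an upright leg 6 (x) x 28 (y) mm on its +x end, centred 20 mm from the origin, its top 42 mm above the underside; 45 g. Grip across y (28 mm), best on the leg. Origin: centre of the base's underside, z up. There are two alike; either may be in the tray. Its x axis is within 0.72 rad of world +y.
- bracket_2: Bare aluminium angle bracket: lying base plate 46 (x) x 28 (y) x 6 mm with an upright leg 6 (x) x 28 (y) mm on its +x end, centred 20 mm from the origin, its top 42 mm above the underside; 45 g. Grip across y (28 mm), best on the leg. Origin: centre of the base's underside, z up. There are two alike; either may be in the tray. Its x axis is within 0.72 rad of world +y.
- cover_1: Bare aluminium cover: low rectangular cap, closed flat top, 48 (x) x 30 (y) x 22 mm high, hollow underneath, lying open side down; 40 g. Grip across y (30 mm). Origin: centre of its underside, z up. There are two alike; either may be in the tray. Its x axis is within 0.72 rad of world +y.
- cover_2: Bare aluminium cover: low rectangular cap, closed flat top, 48 (x) x 30 (y) x 22 mm high, hollow underneath, lying open side down; 40 g. Grip across y (30 mm). Origin: centre of its underside, z up. There are two alike; either may be in the tray. Its x axis is within 0.72 rad of world +y.
- standoff_1: Bare aluminium standoff: plain round pillar 26 mm in diameter, 34 mm high, standing on end; 50 g. Origin: centre of its underside, z up along its axis. There are two alike; either may be in the tray. Its x axis is within 0.72 rad of world +y.
- standoff_2: Bare aluminium standoff: plain round pillar 26 mm in diameter, 34 mm high, standing on end; 50 g. Origin: centre of its underside, z up along its axis. There are two alike; either may be in the tray. Its x axis is within 0.72 rad of world +y.
There are look-alikes about, which are no part of the job. Leave any green or turquoise look-alike of the cover_1 alone.

How it is judged:
By the outcome, as a careful person would: the job done as asked, in the order asked, and still so for the second after the job is handed in, with the robot touching nothing.
It also fails if it takes over 64 s, if anything falls off the work surface, if the arm or the gripper's body presses on something with over 40 N, if the wrist force passes 120 N, or if a joint passes its speed limit or range.

### The arm

A 6-joint arm with a two-finger parallel gripper is mounted at the origin on the work surface. World frame = base frame: x ahead of the robot, y to its left, z up, the work surface at z = 0. Lengths are in mm, angles in degrees, forces in N, time in s.
With the tool pointing down it reaches from about 300 to 850 mm from the base axis. Payload 4.2 kg.
Tool frame: the origin (TCP) lies between the finger pads, 19 mm behind the fingertips; this is the grasp point; z points along the fingers, y is the line along which they close (so a half turn about z gives the same grasp; the last joint's range is limited). The gripper opens to 91 mm and grips with 3 to 60 N. Pads are 32 mm wide; open, the fingers measure 118 mm over their backs; the gripper's body (76 mm by 178 mm) begins 60 mm behind the grasp point.
Start: joints at [-70.531, 18.312, 89.639, -0, 72.044, -1.146], TCP at [202.453, -538.195, 232.776] pointing down, gripper open.
Joint ranges: [-177.97, 177.97], [-48.28, 115.42], [12.27, 149.76], [-77.06, 257.06], [2.81, 150.46], [-146.56, 146.56]. Speed limits (degrees/s): [147.25, 147.25, 180, 180, 180, 180].

### API

Orientations are given as [roll, pitch, yaw] about the fixed x, y, z axes, in that order (R = Rz(yaw) Ry(pitch) Rx(roll)).
In Python, from workcell import env, cams gives the robot as it stands.
- The arm moves only by the tool apply_moves, never from a script. Its argument "deltas" is a list of rows, each a list of 5 numbers: the shift along the tool's x, y, z in m, then the turn about the tool's z in rad, then the opening, from -1 (shut) to 1 (fully open), so that 0 is half open. In form: [[tx, ty, tz, roll, gripper], ...]. A call has 1 to 5 rows; each row is the pose to reach, as a shift and turn from the pose commanded when the call began, along the tool's axes at that moment; what a row does not reach only later rows make up. A row lasts 1/10 s, in which the tool goes at most 50 mm and 8.59 degrees, less where a joint would pass 70% of its speed; a pose out of reach is approached as far as the arm can. A call with a gripper value outside its range is refused whole. The fingers move at their own pace and stop on an object; "grip_force" is the grip in N (left out, the last holds). Time passes only in rows, so rows that repeat a pose let the fingers close. It gives the time, the measured TCP pose, the force, the opening and the grip force at its end, in the units of the state.
- env.state(): the state, without advancing time (a new reading comes with each control period).
- cams.grab_frame(name): name is "side" or "top"; returns the picture (480x640x3 uint8, blue, green, red); there is no depth.
- cams.get_calibration(name): a dict with "mtx" (3x3 intrinsics, pixels), "eye" and "attitude" of the camera in the world. Camera axes: x right, y down, z forward; pixel columns grow to the right and rows downward; lengths in mm; the calibration is good to about 2 mm. A picture is of the moment at which its call begins. get_calibration takes no time and is no camera call.
- env.job_done(): hands the job in; it is judged then, once.
The state is a dict: "time_s": time; "qpos": joint angles; "qvel": joint speeds; "effort": joint torques, N m; "ee_pos": TCP position; "ee_rot": TCP orientation; "force": force on the tool from outside, world axes, zero at the start; "torque": the same for the moment, N m; "gripper_width": finger opening in mm; "gripper_force": force on a finger pad.
Only numpy, scipy, OpenCV 4.12 (cv2) and the standard library are available. Lean on these libraries where they do the work, as an engineer would, in place of code of your own. Each camera call takes 0.05 s, during which the arm holds its last target. There are 200 camera calls.

## Working session

There is one attempt and no reset: what is moved stays moved. The work goes in short steps, Python scripts to look and compute and a tool call to move; the robot and the scene stay as the last step left them, time stands still between calls to the robot, and variables do not carry over. Pictures are saved under pics/ and viewed, at most 10 in all, crops included, and the job is handed in when it is done.

Besides the shell and the picture viewer there is one more tool, called after "Call:" as name(argument=value, ...) on one line, values as JSON. apply_moves: Moves the arm, as the interface text tells. Its arguments: {"type":"object","properties":{"deltas":{"type":"array"},"grip_force":{"type":"number"}},"required":["deltas"]}

```bash
mkdir -p pics; ls; python3 - <<'E'
from workcell import env,cams
import cv2
for n in("top","side"):
    cv2.imwrite(f"pics/{n}0.png",cams.grab_frame(n)); print(n,cams.get_calibration(n))
print(env.state())
E
```

```text
pics
top {'mtx': array([[487.27633398,   0.        , 316.44816929],
       [  0.        , 487.27633398, 237.02456315],
       [  0.        ,   0.        ,   1.        ]]), 'eye': array([ 503.88821303,    9.51618803, 1309.99713692]), 'attitude': array([-175.85487888,   -0.49983419,  -90.28492224])}
side {'mtx': array([[496.00596951,   0.        , 316.73099871],
       [  0.        , 496.00596951, 236.22541865],
       [  0.        ,   0.        ,   1.        ]]), 'eye': array([ 333.80943652, -748.23108197, 1077.71011889]), 'attitude': array([-138.13222264,    0.90992156,  -20.22400857])}
{'time_s': 0.1, 'qpos': array([-7.05323624e+01,  1.83483973e+01,  8.96988356e+01, -1.59457401e-04,
        7.20440434e+01, -1.14608540e+00]), 'qvel': array([ 0.0422969 , -0.0362252 , -0.16365793, -0.02794851,  0.06132898,
        0.05705484]), 'effort': array([-2.81030043e-04, -4.13333094e+01, -2.32509005e+01,  7.27117667e-02,
        4.20955941e-02, -7.14430985e-05]), 'ee_pos': array([ 202.29712027, -537.79295292,  232.00406181]), 'ee_rot': array([-1.79908739e+02, -1.67409097e-03,  2.06137710e+01]), 'force': array([ 0.06314057, -0.43783593, -0.68198431]), 'torque': array([ 0.00224208, -0.01670537, -0.00216645]), 'gripper_force': 0.0, 'gripper_width': 91.36817436504917}
```

View pics/top0.png

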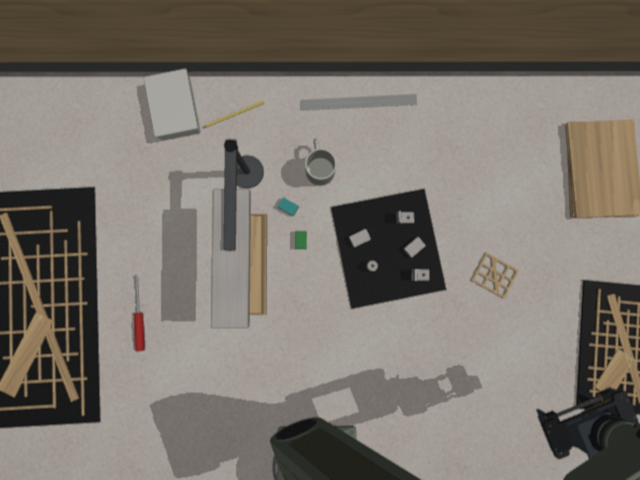

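View pics/side0.png

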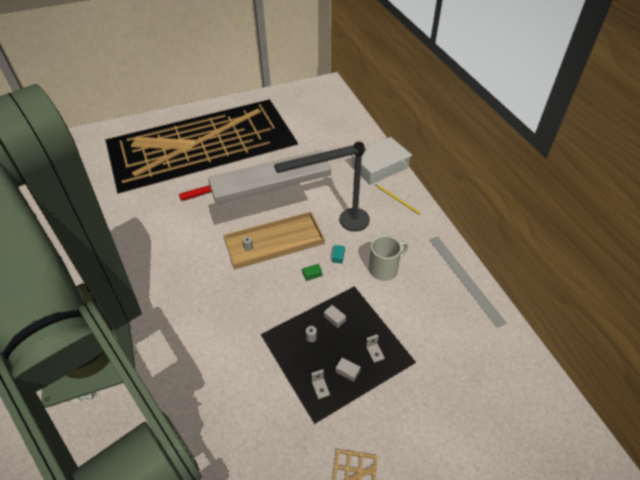

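The side view shows a standoff already in the tray at about (248,243), so a bracket and a cover are missing. In the top view the board has brackets at (405,217) and (420,274), covers at (360,238) and (414,246), and a standoff at (372,266).

The move rows have no tilt term, so I'll test how tilt can be obtained. First I'll measure poses.

```bash
cat > h.py <<'E'
import numpy as np,cv2
from scipy.spatial.transform import Rotation as Ro
from workcell import env,cams
def cal(n):
    c=cams.get_calibration(n); return c["mtx"],np.array(c["eye"]),Ro.from_euler("xyz",c["attitude"],degrees=True).as_matrix()
def back(n,uv,z):
    K,e,R=cal(n); d=R@np.linalg.inv(K)@np.array([uv[0],uv[1],1.]); return e+d*(z-e[2])/d[2]
def proj(n,P):
    K,e,R=cal(n); q=(np.atleast_2d(P)-e)@R@K.T; return q[:,:2]/q[:,2:]
E
python3 - <<'E'
from h import *
t=cv2.imread("pics/top0.png");s=cv2.imread("pics/side0.png")
r=lambda im,x,y,w,h:cv2.resize(im[y:y+h,x:x+w],(400,300),interpolation=cv2.INTER_CUBIC)
out=np.vstack([np.hstack([r(t,325,200,120,90),r(s,280,300,120,90)]),np.hstack([r(s,215,185,120,90),r(t,205,185,120,90)])])
cv2.imwrite("pics/c1.png",out)
g=cv2.cvtColor(t,cv2.COLOR_BGR2GRAY)
m=np.zeros_like(g); m[195:300,337:440]=255
b=((g>90)&(m>0)).astype(np.uint8)
n,l,st,c=cv2.connectedComponentsWithStats(b)
for i in range(1,n):
    if 20<st[i,4]<600:
        p=np.argwhere(l==i)[:,::-1].astype(np.float32); print(st[i],c[i],cv2.minAreaRect(p),back("top",c[i],26)[:2].round())
print("tray corners top",[back("side",p,22).round() for p in((225,239),(312,214),(324,239),(234,266))])
print("tray standoff top",back("side",(247.5,239),40).round())
print("head corners",[back("top",p,265).round() for p in((212,190),(250,188),(249,327),(211,327))])
print("foot",back("top",(249,171),5).round(), "mug",back("top",(320,160),95).round(),"map",back("top",(495,275),6).round())
print("green",back("top",(301,240),22).round(),"turq",back("top",(288,207),22).round())
E
```

```text
[337 195  52  11 295] [354.72542373 198.10508475] ((362.5, 200.0), (10.0, 51.0), 90.0) [ 700. -104.]
[426 195  14  63 468] [434.74358974 216.39316239] ((432.5, 226.0), (62.0, 13.0), 90.0) [ 650. -317.]
[398 211  16  12 163] [405.8404908  216.89570552] ((405.5, 216.5), (11.0, 15.0), 90.0) [ 649. -240.]
[350 229  20  18 222] [359.67117117 237.52252252] ((359.8000183105469, 237.6000213623047), (11.62755298614502, 18.782970428466797), 63.43495178222656) [ 595. -116.]
[405 237  20  20 217] [414.59447005 246.59907834] ((414.6229553222656, 246.64755249023438), (11.779393196105957, 18.309276580810547), 50.19443130493164) [ 570. -261.]
[337 242  12  58 367] [340.5640327  279.39782016] ((342.5, 270.5), (57.0, 11.0), 90.0) [485. -65.]
[368 261  10  10  76] [372.19736842 265.42105263] ((372.5, 265.5), (9.0, 9.0), 90.0) [ 521. -149.]
[415 269  14  12 155] [421.3483871  274.21935484] ((421.5, 274.5), (11.0, 13.0), 90.0) [ 498. -278.]
[398 291  42   9 198] [424.71212121 296.51515152] ((418.5, 294.9999694824219), (40.99999237060547, 7.999999046325684), -0.0) [ 439. -285.]
tray corners top [array([397., 230.,  22.]), array([663., 234.,  22.]), array([661., 128.,  22.]), array([397., 124.,  22.])]
tray standoff top [455. 190.  40.]
head corners [array([682., 225., 265.]), array([687., 143., 265.]), array([389., 144., 265.]), array([389., 224., 265.])]
foot [779. 179.   5.] mug [787. -11.  95.] map [ 494. -480.    6.]
green [589.  39.  22.] turq [678.  73.  22.]
```

View pics/c1.png

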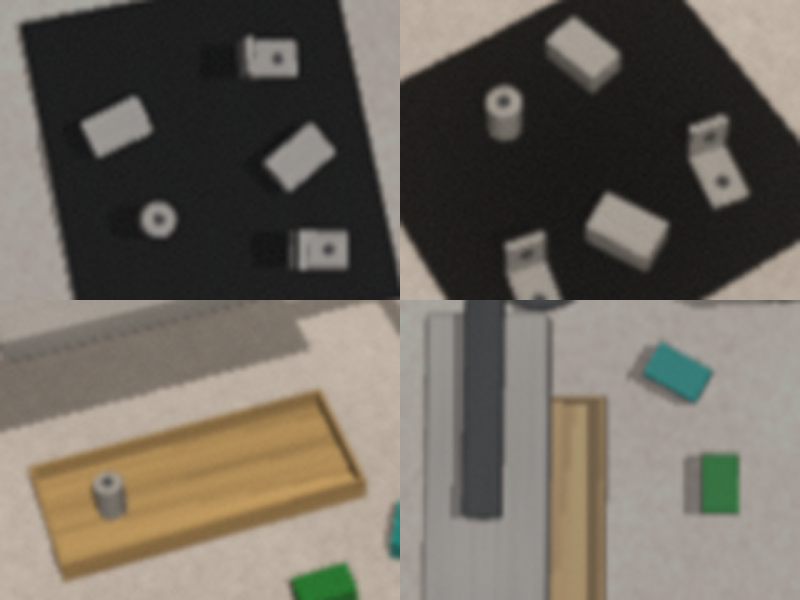

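Call:
apply_moves(deltas=[[0,0,-0.05,0,1],[0,0,-0.1,0,1],[0,0,-0.15,0,1],[0,0,-0.2,0,1],[0,0,-0.25,0,1]])

```text
time_s: 0.6
ee_pos: [202.2, -537.6, 484.6]
ee_rot: [-180.0, 0.0, 20.6]
force: [-0.3, -1.2, -0.4]
gripper_width: 91.1
gripper_force: 0.0
```

The crops confirm that both brackets have their legs at +y with yaw about 90°, and that the covers sit at about 117° and 130°. The tray runs about x 397–663 and y 126–232. Now I'll test what happens at the edge of reach.

Call:
apply_moves(deltas=[[0,0,-0.05,0,1],[0,0,-0.1,0,1],[0,0,-0.15,0,1],[0,0,-0.2,0,1],[0,0,-0.25,0,1]])

```text
time_s: 1.1
ee_pos: [193.6, -514.8, 659.8]
ee_rot: [179.6, -0.0, 20.6]
force: [0.2, -1.5, -1.5]
gripper_width: 91.5
gripper_force: 0.0
```

Call:
apply_moves(deltas=[[0,0,-0.05,0,1],[0,0,-0.1,0,1],[0,0,-0.15,0,1],[0,0,-0.2,0,1],[0,0,-0.25,0,1]])

```text
time_s: 1.6
ee_pos: [168.8, -448.7, 709.2]
ee_rot: [177.5, 0.0, 20.6]
force: [-1.1, 0.3, 0.8]
gripper_width: 91.0
gripper_force: 0.0
```

```bash
python3 -c "
from h import *
s=env.state();print(s['qpos'],s['ee_pos'],s['ee_rot'])"
```

```text
[-7.08007435e+01  2.12152736e+01  1.22901887e+01  1.02763392e-01
  1.43988473e+02 -1.33009433e+00] [ 168.76773956 -448.66923538  709.23099772] [1.77493251e+02 1.44252410e-03 2.06137660e+01]
```

Call:
apply_moves(deltas=[[0,0.05,0,0,1],[0,0.1,0,0,1],[0,0.15,0,0,1],[0,0.2,0,0,1],[0,0.25,0,0,1]])

```text
time_s: 2.1
ee_pos: [214.2, -569.4, 634.2]
ee_rot: [176.1, -0.0, 20.6]
force: [0.2, -0.5, 0.3]
gripper_width: 91.1
gripper_force: 0.0
```

Call:
apply_moves(deltas=[[0,0,0.05,0,1],[0,0,0.1,0,1],[0,0,0.15,0,1],[0,0,0.2,0,1],[0,0,0.25,0,1]])

```text
time_s: 2.6
ee_pos: [218.9, -581.9, 412.5]
ee_rot: [176.1, 0.0, 20.6]
force: [0.3, -0.9, 0.4]
gripper_width: 91.3
gripper_force: 0.0
```

```bash
python3 -c "
from h import *
s=env.state();print(s['qpos'],s['ee_pos'],s['ee_rot'])"
```

```text
[-7.04812919e+01  1.79930641e+01  6.50568423e+01  7.37661580e-02
  9.30130975e+01 -1.09087285e+00] [ 218.89165905 -581.8515229   412.48754205] [1.76062319e+02 1.68346236e-03 2.06159324e+01]
```

Tilt picked up at the reach limit persists after coming back. I can build the needed tilt by pushing outward on the +y side, so that the tool leans toward +y. I'll plan the transit there.

```bash
cat >> h.py <<'E'
def plan(wps,step=48,pos=None,rot=None):
    """wps: list of (x,y,z,rollrad,grip); print rows of tool deltas per call of 5"""
    s=env.state(); p=np.array(s["ee_pos"] if pos is None else pos,float); R=Ro.from_euler("xyz",s["ee_rot"] if rot is None else rot,degrees=True).as_matrix()
    rows=[];r0=0
    for *t,roll,g in wps:
        t=np.array(t,float); n=max(1,int(np.ceil(max(np.linalg.norm(t-p)/step,abs(roll)/.14))))
        rows+=[(p+(t-p)*k/n,r0+roll*k/n,g) for k in range(1,n+1)]; p=t; r0+=roll
    b=np.array(s["ee_pos"] if pos is None else pos,float);br=0
    for i in range(0,len(rows),5):
        Rb=R@Ro.from_rotvec([0,0,br]).as_matrix(); c=rows[i:i+5]
        print([[*(float(v) for v in (Rb.T@(q-b)/1000).round(3)),round(float(a-br),3),g] for q,a,g in c])
        b,br=c[-1][0],c[-1][1]
E
python3 -c "
from h import *
plan([(500,-150,520,-0.6,1),(380,380,520,-0.61,1),(0,680,450,0,1)])"
```

```text
[[0.038, -0.027, -0.012, -0.055, 1], [0.075, -0.054, -0.023, -0.109, 1], [0.113, -0.081, -0.035, -0.164, 1], [0.151, -0.108, -0.047, -0.218, 1], [0.189, -0.135, -0.058, -0.273, 1]]
[[0.044, -0.016, -0.012, -0.055, 1], [0.087, -0.032, -0.023, -0.109, 1], [0.131, -0.048, -0.035, -0.164, 1], [0.174, -0.063, -0.047, -0.218, 1], [0.218, -0.079, -0.058, -0.273, 1]]
[[0.046, -0.004, -0.012, -0.055, 1], [0.075, -0.039, -0.015, -0.105, 1], [0.103, -0.074, -0.018, -0.156, 1], [0.132, -0.109, -0.021, -0.207, 1], [0.16, -0.144, -0.024, -0.258, 1]]
[[0.037, -0.027, -0.003, -0.051, 1], [0.073, -0.053, -0.006, -0.102, 1], [0.11, -0.08, -0.009, -0.152, 1], [0.146, -0.106, -0.012, -0.203, 1], [0.183, -0.133, -0.015, -0.254, 1]]
[[0.042, -0.017, -0.003, -0.051, 1], [0.084, -0.033, -0.006, -0.102, 1], [0.126, -0.05, -0.009, -0.152, 1], [0.148, -0.088, -0.005, -0.152, 1], [0.17, -0.127, -0.002, -0.152, 1]]
[[0.028, -0.035, 0.004, 0.0, 1], [0.055, -0.069, 0.008, 0.0, 1], [0.083, -0.104, 0.011, 0.0, 1], [0.11, -0.139, 0.015, 0.0, 1], [0.138, -0.173, 0.019, 0.0, 1]]
[[0.028, -0.035, 0.004, 0.0, 1], [0.055, -0.069, 0.008, 0.0, 1], [0.083, -0.104, 0.011, 0.0, 1], [0.11, -0.139, 0.015, 0.0, 1]]
```

Call:
apply_moves(deltas=[[0.038,-0.027,-0.012,-0.055,1],[0.075,-0.054,-0.023,-0.109,1],[0.113,-0.081,-0.035,-0.164,1],[0.151,-0.108,-0.047,-0.218,1],[0.189,-0.135,-0.058,-0.273,1]])

```text
time_s: 3.1
ee_pos: [348.0, -384.5, 463.6]
ee_rot: [176.2, 1.0, 36.3]
force: [0.4, -0.5, -0.1]
gripper_width: 91.2
gripper_force: 0.0
```

Call:
apply_moves(deltas=[[0.044,-0.016,-0.012,-0.055,1],[0.087,-0.032,-0.023,-0.109,1],[0.131,-0.048,-0.035,-0.164,1],[0.174,-0.063,-0.047,-0.218,1],[0.218,-0.079,-0.058,-0.273,1]])

```text
time_s: 3.6
ee_pos: [475.9, -188.3, 512.5]
ee_rot: [176.6, 2.0, 52.0]
force: [1.5, -0.2, -0.0]
gripper_width: 91.4
gripper_force: 0.0
```

Call:
apply_moves(deltas=[[0.046,-0.004,-0.012,-0.055,1],[0.075,-0.039,-0.015,-0.105,1],[0.103,-0.074,-0.018,-0.156,1],[0.132,-0.109,-0.021,-0.207,1],[0.16,-0.144,-0.024,-0.258,1]])

```text
time_s: 4.1
ee_pos: [459.7, 27.7, 521.8]
ee_rot: [177.3, 2.8, 66.7]
force: [-0.2, -0.1, -0.4]
gripper_width: 91.4
gripper_force: 0.0
```

Call:
apply_moves(deltas=[[0.037,-0.027,-0.003,-0.051,1],[0.073,-0.053,-0.006,-0.102,1],[0.11,-0.08,-0.009,-0.152,1],[0.146,-0.106,-0.012,-0.203,1],[0.183,-0.133,-0.015,-0.254,1]])

```text
time_s: 4.6
ee_pos: [409.5, 249.0, 521.9]
ee_rot: [178.1, 3.3, 81.3]
force: [1.1, 0.3, 0.4]
gripper_width: 91.2
gripper_force: 0.0
```

Call:
apply_moves(deltas=[[0.042,-0.017,-0.003,-0.051,1],[0.084,-0.033,-0.006,-0.102,1],[0.126,-0.05,-0.009,-0.152,1],[0.148,-0.088,-0.005,-0.152,1],[0.17,-0.127,-0.002,-0.152,1]])

```text
time_s: 5.1
ee_pos: [310.0, 436.3, 508.2]
ee_rot: [178.7, 3.7, 89.9]
force: [-0.0, 1.3, -0.3]
gripper_width: 91.0
gripper_force: 0.0
```

Call:
apply_moves(deltas=[[0.028,-0.035,0.004,0,1],[0.055,-0.069,0.008,0,1],[0.083,-0.104,0.011,0,1],[0.11,-0.139,0.015,0,1],[0.138,-0.173,0.019,0,1]])

```text
time_s: 5.6
ee_pos: [136.7, 572.0, 477.6]
ee_rot: [178.6, 3.6, 89.9]
force: [0.9, 0.0, 0.2]
gripper_width: 91.2
gripper_force: 0.0
```

Call:
apply_moves(deltas=[[0.028,-0.035,0.004,0,1],[0.055,-0.069,0.008,0,1],[0.083,-0.104,0.011,0,1],[0.11,-0.139,0.015,0,1]])

```text
time_s: 6.0
ee_pos: [-1.7, 680.9, 452.1]
ee_rot: [178.6, 3.6, 89.9]
force: [0.3, 0.1, -0.3]
gripper_width: 91.4
gripper_force: 0.0
```

```bash
python3 -c "
from h import *
s=env.state();print(s['time_s'],s['qpos'],s['ee_pos'],s['ee_rot']);print(Ro.from_euler('xyz',s['ee_rot'],degrees=True).as_matrix())"
```

```text
6.0 [ 89.81931362  30.44547789  39.7284189   -1.50141074 113.39678637
  89.31784732] [ -1.73295771 680.94659521 452.07090791] [178.62743162   3.57991419  89.90528945]
[[ 1.64978463e-03  9.99714179e-01  2.38503281e-02]
 [ 9.98047316e-01 -1.56863088e-04 -6.24622382e-02]
 [-6.24406439e-02  2.39068051e-02 -9.97762312e-01]]
```

Call:
apply_moves(deltas=[[0.05,0,0,0,1],[0.1,0,0,0,1],[0.15,0,0,0,1],[0.2,0,0,0,1],[0.25,0,0,0,1]])

```text
time_s: 6.5
ee_pos: [0.8, 814.3, 390.8]
ee_rot: [178.6, 1.8, 89.9]
force: [-0.6, 0.0, 0.4]
gripper_width: 91.5
gripper_force: 0.0
```

Call:
apply_moves(deltas=[[0.05,0,0,0,1],[0.1,0,0,0,1],[0.15,0,0,0,1],[0.2,0,0,0,1],[0.25,0,0,0,1]])

```text
time_s: 7.0
ee_pos: [1.8, 869.1, 323.1]
ee_rot: [178.6, -0.4, 90.0]
force: [1.1, -0.6, 0.6]
gripper_width: 91.4
gripper_force: 0.0
```

Call:
apply_moves(deltas=[[0.05,0,0,0,1],[0.1,0,0,0,1],[0.15,0,0,0,1],[0.2,0,0,0,1],[0.25,0,0,0,1]])

```text
time_s: 7.5
ee_pos: [2.5, 912.9, 263.8]
ee_rot: [178.6, -2.6, 90.0]
force: [-1.3, 0.0, 0.3]
gripper_width: 91.1
gripper_force: 0.0
```

```bash
python3 -c "
from h import *
s=env.state();print(s['time_s'],s['qpos'],s['ee_pos'],s['ee_rot']);print(Ro.from_euler('xyz',s['ee_rot'],degrees=True).as_matrix())"
```

```text
7.5 [ 89.60401562  57.39885256  12.29718344  -1.4549282  107.67872347
  89.1135248 ] [  2.47445874 912.87520857 263.78139539] [178.59350165  -2.60906114  90.04890414]
[[-8.52653365e-04  9.99699302e-01  2.45067107e-02]
 [ 9.98963019e-01 -2.64056413e-04  4.55281905e-02]
 [ 4.55209714e-02  2.45201175e-02 -9.98662408e-01]]
```

Call:
apply_moves(deltas=[[0.5,0,0.05,0,1],[0.5,0,0.05,0,1],[0.5,0,0.05,0,1],[0.5,0,0.05,0,1],[0.5,0,0.05,0,1]])

```text
time_s: 8.0
ee_pos: [3.6, 960.9, 181.8]
ee_rot: [178.6, -4.8, 90.1]
force: [-0.4, 0.0, 0.2]
gripper_width: 90.8
gripper_force: 0.0
```

Call:
apply_moves(deltas=[[0.5,0,-0.1,0,1],[0.5,0,-0.1,0,1],[0.5,0,-0.1,0,1],[0.5,0,-0.1,0,1],[0.5,0,-0.1,0,1]])

```text
time_s: 8.5
ee_pos: [3.1, 978.6, 173.8]
ee_rot: [178.6, -7.4, 90.2]
force: [0.6, -1.3, 0.1]
gripper_width: 91.5
gripper_force: 0.0
```

```bash
python3 -c "
from h import *
s=env.state();print(s['time_s'],s['qpos'],s['ee_pos'],s['ee_rot'])"
```

```text
8.5 [89.58740655 63.14131114 12.31544118 -1.37258931 97.16930026 89.25313337] [  3.07758075 978.57343127 173.83676273] [178.56377553  -7.35785911  90.16755427]
```

Call:
apply_moves(deltas=[[0.5,0,-0.2,0,1],[0.5,0,-0.2,0,1],[0.5,0,-0.2,0,1],[0.5,0,-0.2,0,1],[0.5,0,-0.2,0,1]])

```text
time_s: 9.0
ee_pos: [1.7, 980.7, 205.5]
ee_rot: [178.5, -9.9, 90.2]
force: [-0.1, 0.1, -0.9]
gripper_width: 90.9
gripper_force: 0.0
```

Call:
apply_moves(deltas=[[0.5,0,-0.2,0,1],[0.5,0,-0.2,0,1],[0.5,0,-0.2,0,1],[0.5,0,-0.2,0,1],[0.5,0,-0.2,0,1]])

```text
time_s: 9.5
ee_pos: [0.4, 981.2, 237.6]
ee_rot: [178.5, -12.3, 90.3]
force: [0.6, -0.2, 0.2]
gripper_width: 91.2
gripper_force: 0.0
```

Call:
apply_moves(deltas=[[0.5,0,-0.2,0,1],[0.5,0,-0.2,0,1],[0.5,0,-0.2,0,1],[0.5,0,-0.2,0,1],[0.5,0,-0.2,0,1]])

```text
time_s: 10.0
ee_pos: [-0.9, 979.8, 272.2]
ee_rot: [178.5, -14.7, 90.4]
force: [0.5, -0.1, 0.6]
gripper_width: 91.3
gripper_force: 0.0
```

Call:
apply_moves(deltas=[[0.5,0,-0.2,0,1],[0.5,0,-0.2,0,1],[0.5,0,-0.2,0,1],[0.5,0,-0.2,0,1],[0.5,0,-0.2,0,1]])

```text
time_s: 10.5
ee_pos: [-2.2, 976.5, 308.1]
ee_rot: [178.5, -17.2, 90.4]
force: [-0.1, -0.0, -0.6]
gripper_width: 91.7
gripper_force: 0.0
```

Call:
apply_moves(deltas=[[0.5,0,-0.05,0,1],[0.5,0,-0.05,0,1],[0.5,0,-0.05,0,1],[0.5,0,-0.05,0,1],[0.5,0,-0.05,0,1]])

```text
time_s: 11.0
ee_pos: [-2.3, 996.5, 298.0]
ee_rot: [178.5, -19.6, 90.5]
force: [0.1, -0.2, 1.3]
gripper_width: 91.3
gripper_force: 0.0
```

Call:
apply_moves(deltas=[[0.5,0,0,0,1],[0.5,0,0,0,1],[0.5,0,0,0,1],[0.5,0,0,0,1],[0.5,0,0,0,1]])

```text
time_s: 11.5
ee_pos: [-2.1, 1019.6, 282.9]
ee_rot: [178.4, -22.1, 90.6]
force: [-0.0, -0.6, -0.5]
gripper_width: 91.3
gripper_force: 0.0
```

Call:
apply_moves(deltas=[[0.5,0,0,0,1],[0.5,0,0,0,1],[0.5,0,0,0,1],[0.5,0,0,0,1],[0.5,0,0,0,1]])

```text
time_s: 12.0
ee_pos: [-2.2, 1037.2, 278.7]
ee_rot: [178.4, -24.7, 90.6]
force: [0.2, 0.1, 0.1]
gripper_width: 91.2
gripper_force: 0.0
```

Call:
apply_moves(deltas=[[0.5,0,0,0,1],[0.5,0,0,0,1],[0.5,0,0,0,1],[0.5,0,0,0,1],[0.5,0,0,0,1]])

```text
time_s: 12.5
ee_pos: [-2.4, 1050.4, 283.4]
ee_rot: [178.4, -27.2, 90.7]
force: [0.7, 0.1, 0.9]
gripper_width: 91.3
gripper_force: 0.0
```

Call:
apply_moves(deltas=[[0.5,0,0,0,1],[0.5,0,0,0,1],[0.5,0,0,0,1],[0.5,0,0,0,1],[0.5,0,0,0,1]])

```text
time_s: 13.0
ee_pos: [-2.9, 1060.1, 295.5]
ee_rot: [178.3, -29.7, 90.8]
force: [-0.4, 0.2, 0.4]
gripper_width: 91.4
gripper_force: 0.0
```

Call:
apply_moves(deltas=[[0.5,0,0,0,1],[0.5,0,0,0,1],[0.5,0,0,0,1],[0.5,0,0,0,1],[0.5,0,0,0,1]])

```text
time_s: 13.5
ee_pos: [-3.4, 1066.5, 314.0]
ee_rot: [178.3, -32.2, 90.9]
force: [0.4, 0.5, -0.4]
gripper_width: 91.4
gripper_force: 0.0
```

```bash
python3 -c "
from h import *
s=env.state();print(s['time_s'],s['qpos'],s['ee_pos'],s['ee_rot'])"
```

```text
13.5 [89.92650374 57.27555259 12.3240537  -1.23620369 78.17152057 89.43362509] [  -3.44112643 1066.46285438  313.99078827] [178.273525   -32.21054315  90.89523776]
```

```bash
python3 -c "
from h import *
T=lambda p,z:back('top',(325+p[0]/3.3333,200+p[1]/3.3333),z)[:2].round(1)
S=lambda p,z:back('side',(280+(p[0]-400)/3.3333,300+p[1]/3.3333),z)[:2].round(1)
print('br1 T base end',T((298,58),12),'leg',T((247,57),48))
print('br1 S legtop',S((690,122),48),S((725,117),48),'base',S((718,207),12),S((748,192),12))
cs=[S(p,28) for p in((575,17),(620,55),(592,78),(547,42))];print('covA S',cs,np.mean(cs,0))
ct=[T(p,28) for p in((136,96),(153,130),(100,157),(82,126))];print('covA T',ct,np.mean(ct,0))
plan([(0,700,520,0,1),(400,300,520,0,1),(480,-150,480,0,1),(645,-260,200,0,0.2)])
"
```

```text
br1 T base end [ 649.6 -265.4] leg [ 646.5 -217.8]
br1 S legtop [ 638.3 -217. ] [ 663.1 -222.1] base [ 639.6 -267.6] [ 664.3 -264.5]
covA S [array([599.8, -93.1]), array([ 618.8, -136.4]), array([ 591.9, -147.5]), array([ 572.1, -106.5])] [ 595.65  -120.875]
covA T [array([ 618. , -132.7]), array([ 590.9, -145.8]), array([ 569.7, -103.6]), array([594.3, -89.6])] [ 593.225 -117.925]
[[-0.022, 0.001, -0.041, 0.0, 1], [-0.045, 0.002, -0.082, 0.0, 1], [-0.067, 0.003, -0.123, 0.0, 1], [-0.089, 0.004, -0.164, 0.0, 1], [-0.111, 0.005, -0.205, 0.0, 1]]
[[-0.022, 0.001, -0.041, 0.0, 1], [-0.045, 0.002, -0.082, 0.0, 1], [-0.067, 0.003, -0.123, 0.0, 1], [-0.089, 0.004, -0.164, 0.0, 1], [-0.118, 0.037, -0.181, 0.0, 1]]
[[-0.029, 0.033, -0.017, 0.0, 1], [-0.057, 0.067, -0.034, 0.0, 1], [-0.086, 0.1, -0.051, 0.0, 1], [-0.115, 0.133, -0.068, 0.0, 1], [-0.143, 0.167, -0.085, 0.0, 1]]
[[-0.029, 0.033, -0.017, 0.0, 1], [-0.057, 0.067, -0.034, 0.0, 1], [-0.086, 0.1, -0.051, 0.0, 1], [-0.115, 0.133, -0.068, 0.0, 1], [-0.143, 0.167, -0.085, 0.0, 1]]
[[-0.029, 0.033, -0.017, 0.0, 1], [-0.069, 0.041, -0.037, 0.0, 1], [-0.109, 0.049, -0.058, 0.0, 1], [-0.15, 0.057, -0.078, 0.0, 1], [-0.19, 0.065, -0.099, 0.0, 1]]
[[-0.04, 0.008, -0.02, 0.0, 1], [-0.081, 0.016, -0.041, 0.0, 1], [-0.121, 0.024, -0.061, 0.0, 1], [-0.161, 0.032, -0.082, 0.0, 1], [-0.202, 0.04, -0.102, 0.0, 1]]
[[-0.04, 0.008, -0.02, 0.0, 1], [-0.071, 0.028, 0.002, 0.0, 0.2], [-0.101, 0.047, 0.025, 0.0, 0.2], [-0.132, 0.067, 0.048, 0.0, 0.2], [-0.163, 0.087, 0.07, 0.0, 0.2]]
[[-0.031, 0.02, 0.023, 0.0, 0.2], [-0.061, 0.039, 0.045, 0.0, 0.2], [-0.092, 0.059, 0.068, 0.0, 0.2], [-0.122, 0.079, 0.091, 0.0, 0.2]]
```

Call:
apply_moves(deltas=[[-0.022,0.001,-0.041,0,1],[-0.045,0.002,-0.082,0,1],[-0.067,0.003,-0.123,0,1],[-0.089,0.004,-0.164,0,1],[-0.111,0.005,-0.205,0,1]])

```text
time_s: 14.0
ee_pos: [-1.4, 861.0, 429.8]
ee_rot: [178.3, -32.3, 90.9]
force: [-0.2, 0.6, 1.1]
gripper_width: 91.0
gripper_force: 0.0
```

Call:
apply_moves(deltas=[[-0.022,0.001,-0.041,0,1],[-0.045,0.002,-0.082,0,1],[-0.067,0.003,-0.123,0,1],[-0.089,0.004,-0.164,0,1],[-0.118,0.037,-0.181,0,1]])

```text
time_s: 14.5
ee_pos: [30.6, 665.4, 525.1]
ee_rot: [178.3, -32.8, 91.2]
force: [1.2, 0.6, 0.2]
gripper_width: 91.3
gripper_force: 0.0
```

Call:
apply_moves(deltas=[[-0.029,0.033,-0.017,0,1],[-0.057,0.067,-0.034,0,1],[-0.086,0.1,-0.051,0,1],[-0.115,0.133,-0.068,0,1],[-0.143,0.167,-0.085,0,1]])

```text
time_s: 15.0
ee_pos: [200.6, 498.6, 519.5]
ee_rot: [178.2, -32.3, 91.0]
force: [0.4, -0.5, -0.3]
gripper_width: 90.9
gripper_force: 0.0
```

Call:
apply_moves(deltas=[[-0.029,0.033,-0.017,0,1],[-0.057,0.067,-0.034,0,1],[-0.086,0.1,-0.051,0,1],[-0.115,0.133,-0.068,0,1],[-0.143,0.167,-0.085,0,1]])

```text
time_s: 15.5
ee_pos: [367.7, 332.3, 519.5]
ee_rot: [178.2, -32.3, 90.9]
force: [1.0, 0.9, -0.1]
gripper_width: 91.5
gripper_force: 0.0
```

Call:
apply_moves(deltas=[[-0.029,0.033,-0.017,0,1],[-0.069,0.041,-0.037,0,1],[-0.109,0.049,-0.058,0,1],[-0.15,0.057,-0.078,0,1],[-0.19,0.065,-0.099,0,1]])

```text
time_s: 16.0
ee_pos: [432.1, 118.8, 503.1]
ee_rot: [178.2, -32.2, 90.9]
force: [1.0, 0.4, -0.2]
gripper_width: 91.2
gripper_force: 0.0
```

Call:
apply_moves(deltas=[[-0.04,0.008,-0.02,0,1],[-0.081,0.016,-0.041,0,1],[-0.121,0.024,-0.061,0,1],[-0.161,0.032,-0.082,0,1],[-0.202,0.04,-0.102,0,1]])

```text
time_s: 16.5
ee_pos: [472.7, -106.4, 482.8]
ee_rot: [178.2, -32.2, 90.9]
force: [0.7, 0.1, -0.0]
gripper_width: 91.4
gripper_force: 0.0
```

```bash
python3 -c "
from h import *
s=env.state();print(s['time_s'],s['qpos'],s['ee_pos'],s['ee_rot'])
plan([(480,-150,480,0,1),(650,-312,175,0,0.2),(650,-224,35,0,0.2)])"
```

```text
16.5 [-31.82148746  12.09458041  70.06818807  30.09029605 111.97022659
 -24.24020591] [ 472.70961761 -106.41625952  482.8205373 ] [178.18422068 -32.18345657  90.91235007]
[[-0.038, 0.007, -0.021, 0.0, 1], [-0.072, 0.025, -0.001, 0.0, 0.2], [-0.106, 0.043, 0.018, 0.0, 0.2], [-0.139, 0.061, 0.038, 0.0, 0.2], [-0.173, 0.079, 0.057, 0.0, 0.2]]
[[-0.034, 0.018, 0.02, 0.0, 0.2], [-0.067, 0.036, 0.039, 0.0, 0.2], [-0.101, 0.054, 0.059, 0.0, 0.2], [-0.134, 0.072, 0.078, 0.0, 0.2], [-0.168, 0.09, 0.098, 0.0, 0.2]]
[[-0.0, -0.001, 0.041, 0.0, 0.2], [-0.0, -0.002, 0.083, 0.0, 0.2], [-0.0, -0.003, 0.124, 0.0, 0.2], [-0.0, -0.004, 0.165, 0.0, 0.2]]
```

Call:
apply_moves(deltas=[[-0.038,0.007,-0.021,0,1],[-0.072,0.025,-0.001,0,0.2],[-0.106,0.043,0.018,0,0.2],[-0.139,0.061,0.038,0,0.2],[-0.173,0.079,0.057,0,0.2]])

```text
time_s: 17.0
ee_pos: [555.9, -221.3, 342.9]
ee_rot: [178.2, -32.2, 90.9]
force: [1.2, 0.1, 0.4]
gripper_width: 61.9
gripper_force: 0.0
```

Call:
apply_moves(deltas=[[-0.034,0.018,0.02,0,0.2],[-0.067,0.036,0.039,0,0.2],[-0.101,0.054,0.059,0,0.2],[-0.134,0.072,0.078,0,0.2],[-0.168,0.09,0.098,0,0.2]])

```text
time_s: 17.5
ee_pos: [650.5, -311.1, 172.8]
ee_rot: [178.2, -32.2, 90.9]
force: [0.3, 0.5, 0.8]
gripper_width: 54.8
gripper_force: 0.0
```

```bash
python3 -c "
from h import *
s=env.state();print(s['time_s'],s['qpos'],s['ee_pos'],s['ee_rot'],s['gripper_width'])
t=cams.grab_frame('top');z=cams.grab_frame('side')
r=lambda im,x,y,w,h:cv2.resize(im[y:y+h,x:x+w],(400,300),interpolation=cv2.INTER_CUBIC)
cv2.imwrite('pics/a2.png',np.hstack([r(t,320,180,160,120),r(z,265,265,160,120)]))
plan([(650,-224,36,0,0.2)])"
```

```text
17.5 [-37.54178707  43.27619261  61.43823385  25.94638936  94.70250718
 -40.28621639] [ 650.48547438 -311.1287056   172.81910302] [178.23047521 -32.18143476  90.91819004] 54.780575872993865
[[0.001, -0.0, 0.039, 0.0, 0.2], [0.002, -0.001, 0.078, 0.0, 0.2], [0.003, -0.001, 0.117, 0.0, 0.2], [0.004, -0.002, 0.156, 0.0, 0.2]]
```

View pics/a2.png

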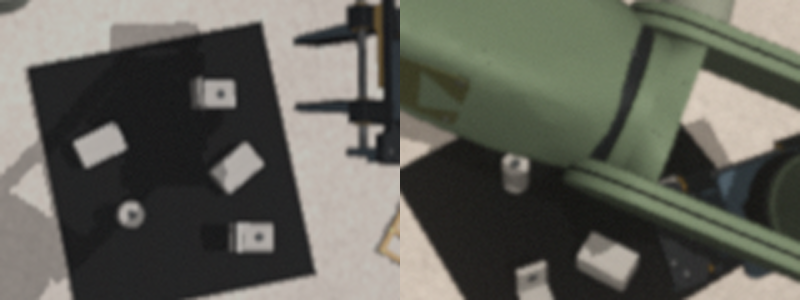

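The picture shows the fingers straddling bracket 1's line within a few mm, so I'll descend along the tool axis and grip.

Call:
apply_moves(deltas=[[0.001,0,0.039,0,0.2],[0.002,0,0.078,0,0.2],[0.003,-0.001,0.117,0,0.2],[0.004,-0.002,0.156,0,0.2],[0.004,-0.002,0.156,0,0.2]])

```text
time_s: 18.1
ee_pos: [648.4, -219.7, 41.6]
ee_rot: [178.8, -32.5, 90.8]
force: [-0.6, 0.2, -0.4]
gripper_width: 54.8
gripper_force: 0.0
```

Call:
apply_moves(deltas=[[0,0,0,0,-0.9],[0,0,0,0,-0.9],[0,0,0,0,-0.9],[0,0,0,0,-0.9],[0,0,0,0,-0.9]], grip_force=25)

```text
time_s: 18.6
ee_pos: [651.7, -224.9, 45.9]
ee_rot: [178.1, -32.2, 90.9]
force: [-1.1, -1.6, 6.3]
gripper_width: 27.5
gripper_force: 25.0
```

```bash
python3 -c "
from h import *
s=env.state();print(s['qpos'],s['ee_pos'],s['ee_rot'],s['force'])
plan([(*(s['ee_pos']+[0,0,100]),0,-0.9)],25)"
```

```text
[-32.30952552  44.81511875  77.8294368   28.44639153  76.46427483
 -44.21434978] [ 651.67442295 -224.89448934   45.87054892] [178.10377164 -32.16468688  90.93918388] [-1.1412137  -1.64977476  6.32032291]
[[0.013, 0.001, -0.021, 0.0, -0.9], [0.027, 0.001, -0.042, 0.0, -0.9], [0.04, 0.002, -0.063, 0.0, -0.9], [0.053, 0.003, -0.085, 0.0, -0.9]]
```

Call:
apply_moves(deltas=[[0.013,0,-0.021,0,-0.9],[0.027,0,-0.042,0,-0.9],[0.04,0,-0.063,0,-0.9],[0.053,0,-0.085,0,-0.9],[0.053,0,-0.085,0,-0.9]])

```text
time_s: 19.1
ee_pos: [650.2, -225.5, 148.3]
ee_rot: [177.8, -32.0, 91.1]
force: [-0.0, -0.2, -1.3]
gripper_width: 27.8
gripper_force: 24.9
```

```bash
python3 -c "
from h import *
s=env.state();print(s['qpos'],s['ee_pos'],s['ee_rot'],s['force'],s['gripper_width'])
t=cams.grab_frame('top');z=cams.grab_frame('side')
r=lambda im,x,y,w,h:cv2.resize(im[y:y+h,x:x+w],(400,300),interpolation=cv2.INTER_CUBIC)
cv2.imwrite('pics/a3.png',np.hstack([r(t,345,180,100,75),r(z,265,265,160,120)]))"
```

```text
[-32.41083685  39.40301843  72.78531124  27.65874446  85.47690627
 -39.48300167] [ 650.16746483 -225.47303397  148.2711613 ] [177.79303778 -32.0057909   91.11816726] [-0.03037585 -0.18016854 -1.32621898] 27.809490522591858
```

View pics/a3.png

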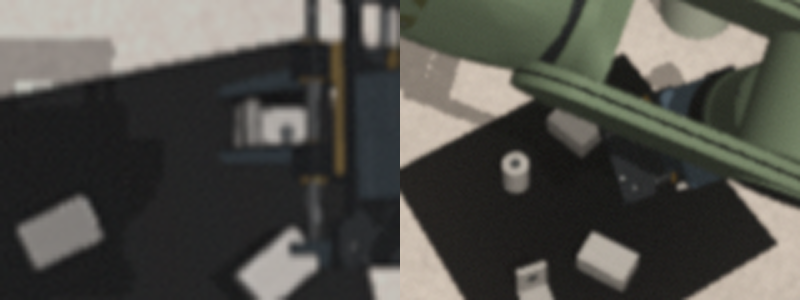

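```bash
python3 -c "
from h import *
D=[(18.35,89.70,72.04,574.6,232),(21.215,12.29,143.99,479.4,709.2),(17.99,65.06,93.01,621.6,412.5),(30.445,39.73,113.4,680.9,452.1),(57.4,12.3,107.68,912.9,263.8),(63.14,12.3,97.17,978.6,173.8),(57.28,12.32,78.17,1066.5,314)]
A=[];b=[]
for q2,q3,q5,r,z in D:
    a,c,e=np.radians([q2,q2+q3,q2+q3+q5])
    A+=[[1,np.sin(a),np.sin(c),np.cos(c),np.sin(e),0],[0,np.cos(a),np.cos(c),-np.sin(c),np.cos(e),1]];b+=[r,z]
x,res,_,_=np.linalg.lstsq(np.array(A),np.array(b),rcond=None);print(x.round(),res)
s=env.state()
R=Ro.from_euler('xyz',s['ee_rot'],degrees=True).as_matrix()
for y in(175,185):print('wrist at place',np.array([535,y,47])-R[:,2]*x[4])
plan([(640,-180,270,0,-.9),(535,-40,270,0,-.9),(535,65,110,0,-.9),(535,175,110,0,-.9),(535,183,56,0,-.9),(535,183,48,0,-.9)])
"
```

```text
[  0. 592. 417.  25. 317. 141.] [0.07486006]
wrist at place [527.8990516    6.24822247 315.12562469]
wrist at place [527.8990516   16.24822247 315.12562469]
[[0.035, -0.002, -0.028, 0.0, -0.9], [0.07, -0.003, -0.055, 0.0, -0.9], [0.105, -0.005, -0.083, 0.0, -0.9], [0.135, -0.032, -0.065, 0.0, -0.9], [0.165, -0.058, -0.047, 0.0, -0.9]]
[[0.03, -0.026, 0.018, 0.0, -0.9], [0.06, -0.053, 0.036, 0.0, -0.9], [0.061, -0.054, 0.084, 0.0, -0.9], [0.062, -0.055, 0.132, 0.0, -0.9], [0.063, -0.056, 0.18, 0.0, -0.9]]
[[0.001, -0.001, 0.048, 0.0, -0.9], [0.032, -0.001, 0.067, 0.0, -0.9], [0.063, -0.001, 0.087, 0.0, -0.9], [0.094, -0.001, 0.106, 0.0, -0.9], [0.083, -0.002, 0.131, 0.0, -0.9]]
[[-0.011, -0.001, 0.025, 0.0, -0.9], [-0.015, -0.001, 0.032, 0.0, -0.9]]
```

```bash
python3 -c "
from h import *
plan([(640,-180,240,0,-.9),(535,-40,200,0,-.9),(535,60,80,0,-.9),(535,110,73,0,-.9),(535,183,73,0,-.9)],45)
"
```

```text
[[0.03, -0.002, -0.019, 0.0, -0.9], [0.059, -0.004, -0.038, 0.0, -0.9], [0.089, -0.006, -0.058, 0.0, -0.9], [0.114, -0.033, -0.031, 0.0, -0.9], [0.138, -0.059, -0.005, 0.0, -0.9]]
[[0.025, -0.027, 0.027, 0.0, -0.9], [0.049, -0.053, 0.053, 0.0, -0.9], [0.054, -0.054, 0.092, 0.0, -0.9], [0.06, -0.055, 0.13, 0.0, -0.9], [0.065, -0.055, 0.169, 0.0, -0.9]]
[[0.005, -0.001, 0.039, 0.0, -0.9], [0.024, -0.001, 0.055, 0.0, -0.9], [0.044, -0.001, 0.071, 0.0, -0.9], [0.075, -0.001, 0.091, 0.0, -0.9], [0.106, -0.001, 0.11, 0.0, -0.9]]
```

Call:
apply_moves(deltas=[[0.03,-0.002,-0.019,0,-0.9],[0.059,-0.004,-0.038,0,-0.9],[0.089,-0.006,-0.058,0,-0.9],[0.114,-0.033,-0.031,0,-0.9],[0.138,-0.059,-0.005,0,-0.9]])

```text
time_s: 19.7
ee_pos: [587.1, -109.6, 219.4]
ee_rot: [178.3, -32.2, 90.9]
force: [0.3, 1.4, -0.6]
gripper_width: 27.5
gripper_force: 24.9
```

Call:
apply_moves(deltas=[[0.025,-0.027,0.027,0,-0.9],[0.049,-0.053,0.053,0,-0.9],[0.054,-0.054,0.092,0,-0.9],[0.06,-0.055,0.13,0,-0.9],[0.065,-0.055,0.169,0,-0.9]])

```text
time_s: 20.2
ee_pos: [534.2, 35.9, 108.7]
ee_rot: [178.4, -32.2, 90.8]
force: [0.2, -1.2, -0.8]
gripper_width: 27.6
gripper_force: 24.9
```

```bash
python3 -c "
from h import *
s=env.state();print(s['ee_pos'],s['ee_rot'])
plan([(535,80,80,0,-.9),(535,110,73,0,-.9),(535,183,73,0,-.9),(535,183,51,0,-.9)],40)
"
```

```text
[534.24969898  35.93824683 108.74017623] [178.39435195 -32.20385585  90.8103262 ]
[[0.011, 0.0, 0.024, 0.0, -0.9], [0.022, 0.0, 0.048, 0.0, -0.9], [0.044, -0.0, 0.07, 0.0, -0.9], [0.074, -0.0, 0.089, 0.0, -0.9], [0.105, -0.0, 0.109, 0.0, -0.9]]
[[-0.012, -0.001, 0.019, 0.0, -0.9]]
```

Call:
apply_moves(deltas=[[0.011,0,0.024,0,-0.9],[0.022,0,0.048,0,-0.9],[0.044,0,0.07,0,-0.9],[0.074,0,0.089,0,-0.9],[0.105,0,0.109,0,-0.9]])

```text
time_s: 20.7
ee_pos: [535.3, 182.7, 72.6]
ee_rot: [178.5, -32.2, 90.7]
force: [1.2, 0.8, -0.7]
gripper_width: 27.6
gripper_force: 24.9
```

Call:
apply_moves(deltas=[[-0.004,0,0.006,0,-0.9],[-0.007,0,0.011,0,-0.9],[-0.01,0,0.016,0,-0.9],[-0.011,0,0.018,0,-0.9]])

```text
time_s: 21.1
ee_pos: [536.7, 181.1, 52.3]
ee_rot: [178.4, -32.2, 90.7]
force: [0.0, -0.0, 0.3]
gripper_width: 27.3
gripper_force: 24.9
```

```bash
python3 -c "
from h import *
s=env.state();print(s['ee_pos'],s['ee_rot'],s['force'])
cv2.imwrite('pics/a4.png',cams.grab_frame('side')[170:320,160:360].repeat(3,0).repeat(3,1))
"
```

```text
[536.65222684 181.115699    52.25126272] [178.4135285  -32.2042621   90.73192053] [ 0.04737508 -0.03966481  0.26344526]
```

View pics/a4.png

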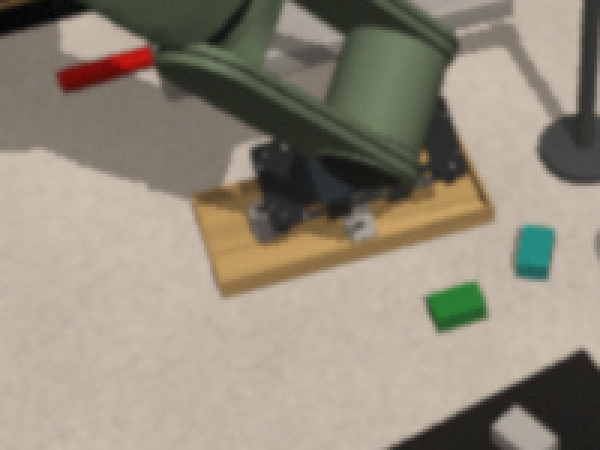

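Call:
apply_moves(deltas=[[-0.001,0,0.002,0,-0.9],[-0.002,0,0.003,0,-0.9],[-0.002,0,0.004,0,-0.9],[-0.002,0,0.004,0,-0.9]])

```text
time_s: 21.55
ee_pos: [537.2, 182.6, 49.2]
ee_rot: [178.3, -32.2, 90.9]
force: [0.4, -0.8, -0.9]
gripper_width: 27.6
gripper_force: 24.9
```

Call:
apply_moves(deltas=[[-0.001,0,0.001,0,-0.9],[-0.001,0,0.002,0,-0.9],[-0.001,0,0.002,0,-0.9]])

```text
time_s: 21.85
ee_pos: [537.1, 183.0, 46.8]
ee_rot: [178.3, -32.2, 90.9]
force: [1.3, -0.4, 0.5]
gripper_width: 27.6
gripper_force: 24.9
```

Call:
apply_moves(deltas=[[-0.001,0,0.002,0,-0.9],[-0.001,0,0.002,0,-0.9]])

```text
time_s: 22.05
ee_pos: [537.4, 183.4, 45.8]
ee_rot: [178.2, -32.3, 90.9]
force: [-1.3, -2.9, 8.4]
gripper_width: 27.7
gripper_force: 25.0
```

Call:
apply_moves(deltas=[[-0.001,0,0.001,0,-0.9],[-0.001,0,0.001,0,-0.9]])

```text
time_s: 22.25
ee_pos: [537.5, 183.5, 45.7]
ee_rot: [178.2, -32.4, 91.0]
force: [-2.6, -3.8, 13.9]
gripper_width: 27.3
gripper_force: 25.1
```

Call:
apply_moves(deltas=[[0,0,0,0,0.1],[0,0,0,0,0.1],[0,0,0,0,0.1]])

```text
time_s: 22.55
ee_pos: [537.1, 182.8, 43.0]
ee_rot: [178.3, -32.2, 90.9]
force: [-0.6, -0.8, -0.6]
gripper_width: 48.2
gripper_force: 0.0
```

Call:
apply_moves(deltas=[[0,0,-0.03,0,0.1],[0,0,-0.07,0,0.1],[0,0,-0.12,0,0.1],[0,0,-0.17,0,0.1],[0,0,-0.22,0,0.1]])

```text
time_s: 23.05
ee_pos: [531.9, 64.5, 230.6]
ee_rot: [178.3, -32.2, 90.9]
force: [0.4, 0.2, 0.2]
gripper_width: 50.3
gripper_force: 0.0
```

```bash
python3 -c "
from h import *
s=env.state();print(s['ee_pos'],s['ee_rot'],s['gripper_width'],s['qpos'])
plan([(560,0,250,0,.35),(595,-210,180,0,.35)],46)
"
```

```text
[531.92937325  64.49437127 230.6163157 ] [178.33005494 -32.21025298  90.86406846] 50.30939993751454 [-12.47763674  16.9892169   99.36180467  33.28727801  73.10410941
 -25.47500344]
[[-0.022, 0.014, -0.025, 0.0, 0.35], [-0.045, 0.029, -0.05, 0.0, 0.35], [-0.088, 0.035, -0.061, 0.0, 0.35], [-0.131, 0.042, -0.071, 0.0, 0.35], [-0.174, 0.049, -0.081, 0.0, 0.35]]
[[-0.043, 0.007, -0.01, 0.0, 0.35], [-0.086, 0.013, -0.021, 0.0, 0.35]]
```

```bash
python3 -c "
from h import *
plan([(570,-40,260,0,.54),(602,-198,155,0,.54)],46)
"
```

```text
[[-0.024, 0.013, -0.027, 0.0, 0.54], [-0.049, 0.026, -0.053, 0.0, 0.54], [-0.073, 0.039, -0.08, 0.0, 0.54], [-0.111, 0.045, -0.079, 0.0, 0.54], [-0.149, 0.051, -0.078, 0.0, 0.54]]
[[-0.038, 0.006, 0.001, 0.0, 0.54], [-0.076, 0.012, 0.002, 0.0, 0.54], [-0.114, 0.018, 0.003, 0.0, 0.54]]
```

Call:
apply_moves(deltas=[[-0.024,0.013,-0.027,0,0.54],[-0.049,0.026,-0.053,0,0.54],[-0.073,0.039,-0.08,0,0.54],[-0.111,0.045,-0.079,0,0.54],[-0.149,0.051,-0.078,0,0.54]])

```text
time_s: 23.55
ee_pos: [584.4, -103.8, 217.0]
ee_rot: [178.1, -32.2, 91.0]
force: [0.7, 0.0, -0.8]
gripper_width: 70.2
gripper_force: 0.0
```

Call:
apply_moves(deltas=[[-0.038,0.006,0.001,0,0.54],[-0.076,0.012,0.002,0,0.54],[-0.114,0.018,0.003,0,0.54]])

```text
time_s: 23.85
ee_pos: [603.3, -198.2, 152.8]
ee_rot: [178.3, -32.3, 90.9]
force: [0.7, 0.6, 0.8]
gripper_width: 69.9
gripper_force: 0.0
```

```bash
python3 -c "
from h import *
s=env.state();print(s['ee_pos'],s['ee_rot'],s['gripper_width'],s['time_s'])
t=cams.grab_frame('top');z=cams.grab_frame('side')
r=lambda im,x,y,w,h:cv2.resize(im[y:y+h,x:x+w],(400,300),interpolation=cv2.INTER_CUBIC)
cv2.imwrite('pics/a5.png',np.hstack([r(t,335,190,112,84),r(z,215,185,120,90)]))
plan([(602,-123,34,0,.54)],32)
"
```

```text
[ 603.32599218 -198.22156257  152.78423182] [178.32227909 -32.25685615  90.86493546] 69.8970238598374 23.85
[[0.001, -0.001, 0.028, 0.0, 0.54], [0.001, -0.001, 0.056, 0.0, 0.54], [0.002, -0.002, 0.083, 0.0, 0.54], [0.003, -0.003, 0.111, 0.0, 0.54], [0.004, -0.003, 0.139, 0.0, 0.54]]
```

View pics/a5.png

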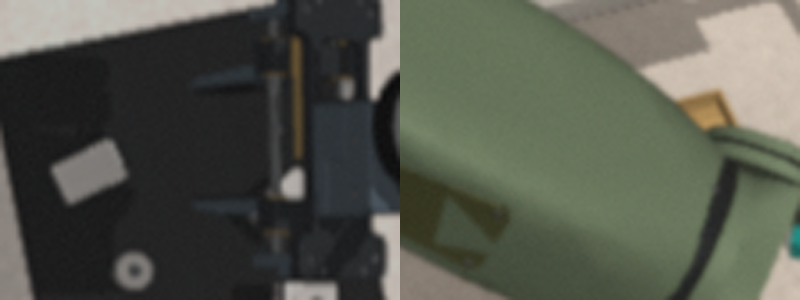

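Call:
apply_moves(deltas=[[0.001,-0.001,0.028,0,0.54],[0.001,-0.001,0.056,0,0.54],[0.002,-0.002,0.083,0,0.54],[0.003,-0.003,0.111,0,0.54],[0.004,-0.003,0.139,0,0.54]])

```text
time_s: 24.45
ee_pos: [603.1, -118.0, 38.5]
ee_rot: [178.3, -32.2, 90.9]
force: [0.5, -0.2, -0.2]
gripper_width: 69.9
gripper_force: 0.0
```

Call:
apply_moves(deltas=[[0,0,0,0,0.54],[0,0,0,0,0.54]])

```text
time_s: 24.65
ee_pos: [603.5, -119.0, 39.4]
ee_rot: [178.3, -32.2, 91.0]
force: [1.2, -0.8, 0.4]
gripper_width: 70.0
gripper_force: 0.0
```

Call:
apply_moves(deltas=[[-0.004,0,0.002,0,0.54],[-0.004,0,0.003,0,0.54],[-0.004,0.008,0.003,0,0.54],[-0.004,0.016,0.003,0,0.54],[-0.004,0.022,0.003,0,0.54]])

```text
time_s: 25.15
ee_pos: [626.6, -121.6, 35.0]
ee_rot: [178.2, -32.2, 90.9]
force: [-0.1, 0.3, 0.1]
gripper_width: 70.0
gripper_force: 0.1
```

Call:
apply_moves(deltas=[[0,0.004,0,0,0.54],[0,0.008,0,0,0.54],[0,0.008,0,0,0.54]])

```text
time_s: 25.45
ee_pos: [633.9, -121.3, 34.8]
ee_rot: [178.2, -32.2, 90.9]
force: [-0.2, -1.0, -0.3]
gripper_width: 70.1
gripper_force: 0.0
```

```bash
python3 -c "
from h import *
s=env.state();print(s['ee_pos'],s['ee_rot'],s['gripper_width'],s['time_s'])
t=cams.grab_frame('top')
cv2.imwrite('pics/a6.png',cv2.resize(t[190:274,335:447],(448,336),interpolation=cv2.INTER_CUBIC))
"
```

```text
[ 633.93490385 -121.2951169    34.77106427] [178.24378335 -32.21479977  90.92120737] 70.06879223553884 25.45
```

View pics/a6.png

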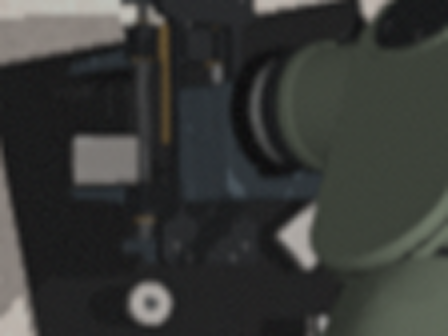

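The cover is now squared up flush against the -x finger. Gripping.

Call:
apply_moves(deltas=[[0,0,0,0,-0.9],[0,0,0,0,-0.9],[0,0,0,0,-0.9],[0,0,0,0,-0.9],[0,0,0,0,-0.9]], grip_force=25)

```text
time_s: 26.0
ee_pos: [633.3, -121.3, 34.9]
ee_rot: [178.3, -32.2, 90.9]
force: [0.1, 0.5, -0.6]
gripper_width: 33.5
gripper_force: 0.1
```

Call:
apply_moves(deltas=[[0.013,0,-0.021,0,-0.9],[0.027,0,-0.042,0,-0.9],[0.04,0,-0.063,0,-0.9],[0.053,0,-0.085,0,-0.9],[0.053,0,-0.085,0,-0.9]])

```text
time_s: 26.5
ee_pos: [632.6, -122.5, 138.7]
ee_rot: [177.8, -32.1, 91.1]
force: [0.2, -0.2, -0.6]
gripper_width: 29.6
gripper_force: 25.0
```

```bash
python3 -c "
from h import *
s=env.state();print(s['ee_pos'],s['ee_rot'],s['gripper_width'],s['time_s'],s['force'])
t=cams.grab_frame('top');z=cams.grab_frame('side')
r=lambda im,x,y,w,h:cv2.resize(im[y:y+h,x:x+w],(400,300),interpolation=cv2.INTER_CUBIC)
cv2.imwrite('pics/a7.png',np.hstack([r(t,335,190,112,84),r(z,265,235,160,120)]))
plan([(610,0,150,0,-.9),(610,100,62,0,-.9),(610,170,62,0,-.9)],42)
"
```

```text
[ 632.57158714 -122.50778965  138.72944358] [177.80224835 -32.07447737  91.12619522] 29.5892682052603 26.5 [ 0.18751041 -0.20689288 -0.57401208]
[[0.037, -0.007, 0.017, 0.0, -0.9], [0.074, -0.014, 0.034, 0.0, -0.9], [0.112, -0.02, 0.052, 0.0, -0.9], [0.121, -0.021, 0.084, 0.0, -0.9], [0.13, -0.022, 0.116, 0.0, -0.9]]
[[0.009, -0.001, 0.032, 0.0, -0.9], [0.019, -0.001, 0.064, 0.0, -0.9], [0.049, -0.001, 0.083, 0.0, -0.9], [0.078, -0.001, 0.101, 0.0, -0.9]]
```

View pics/a7.png

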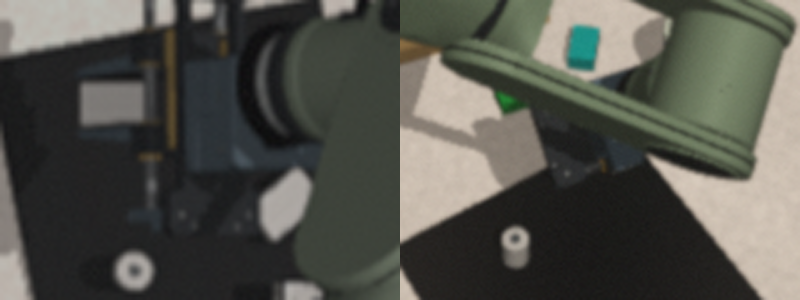

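```bash
python3 -c "
from h import *
plan([(610,0,150,0,-.9),(610,90,80,0,-.9),(610,172,74,0,-.9)],42)
"
```

```text
[[0.037, -0.007, 0.017, 0.0, -0.9], [0.074, -0.014, 0.034, 0.0, -0.9], [0.112, -0.02, 0.052, 0.0, -0.9], [0.125, -0.021, 0.087, 0.0, -0.9], [0.137, -0.022, 0.123, 0.0, -0.9]]
[[0.013, -0.001, 0.036, 0.0, -0.9], [0.046, -0.001, 0.06, 0.0, -0.9], [0.079, -0.001, 0.084, 0.0, -0.9]]
```

Call:
apply_moves(deltas=[[0.037,-0.007,0.017,0,-0.9],[0.074,-0.014,0.034,0,-0.9],[0.112,-0.02,0.052,0,-0.9],[0.125,-0.021,0.087,0,-0.9],[0.137,-0.022,0.123,0,-0.9]])

```text
time_s: 27.1
ee_pos: [609.0, 61.1, 102.2]
ee_rot: [178.3, -32.2, 90.9]
force: [-0.4, 0.2, -0.5]
gripper_width: 29.4
gripper_force: 25.0
```

Call:
apply_moves(deltas=[[0.013,-0.001,0.036,0,-0.9],[0.046,-0.001,0.06,0,-0.9],[0.079,-0.001,0.084,0,-0.9],[0.079,-0.001,0.084,0,-0.9]])

```text
time_s: 27.5
ee_pos: [606.7, 175.5, 72.2]
ee_rot: [178.6, -32.3, 91.0]
force: [-0.5, 0.3, -0.5]
gripper_width: 29.9
gripper_force: 25.0
```

Call:
apply_moves(deltas=[[-0.003,0,0.005,0,-0.9],[-0.006,0,0.01,0,-0.9],[-0.009,0,0.015,0,-0.9],[-0.011,0,0.018,0,-0.9],[-0.011,0,0.018,0,-0.9]])

```text
time_s: 28.0
ee_pos: [609.8, 170.7, 52.6]
ee_rot: [178.4, -32.2, 90.8]
force: [-0.8, 0.4, 0.1]
gripper_width: 29.4
gripper_force: 25.0
```

Now a guarded descent in 2–3 mm steps.

Call:
apply_moves(deltas=[[-0.001,0,0.002,0,-0.9],[-0.002,0,0.004,0,-0.9],[-0.002,0,0.004,0,-0.9]])

```text
time_s: 28.3
ee_pos: [610.1, 172.0, 48.9]
ee_rot: [178.3, -32.2, 90.9]
force: [0.6, 0.1, -1.2]
gripper_width: 29.6
gripper_force: 25.0
```

Call:
apply_moves(deltas=[[-0.001,0,0.002,0,-0.9],[-0.002,0,0.004,0,-0.9],[-0.002,0,0.004,0,-0.9]])

```text
time_s: 28.6
ee_pos: [610.0, 172.6, 44.3]
ee_rot: [178.3, -32.2, 90.9]
force: [-0.4, 0.0, -0.3]
gripper_width: 29.9
gripper_force: 25.0
```

Call:
apply_moves(deltas=[[-0.001,0,0.002,0,-0.9],[-0.002,0,0.003,0,-0.9],[-0.002,0,0.003,0,-0.9]])

```text
time_s: 28.9
ee_pos: [610.2, 172.4, 40.7]
ee_rot: [178.3, -32.2, 90.9]
force: [-0.0, 0.2, 0.1]
gripper_width: 29.4
gripper_force: 25.0
```

Call:
apply_moves(deltas=[[-0.001,0,0.001,0,-0.9],[-0.001,0,0.002,0,-0.9],[-0.001,0,0.002,0,-0.9]])

```text
time_s: 29.2
ee_pos: [610.6, 172.5, 39.6]
ee_rot: [178.2, -32.3, 90.9]
force: [-0.0, -3.0, 4.4]
gripper_width: 29.9
gripper_force: 25.0
```

Call:
apply_moves(deltas=[[0,0,0.001,0,-0.9],[0,0,0.001,0,-0.9]])

```text
time_s: 29.4
ee_pos: [610.9, 173.0, 39.5]
ee_rot: [178.2, -32.3, 91.0]
force: [-1.8, -4.0, 9.5]
gripper_width: 29.8
gripper_force: 25.0
```

Call:
apply_moves(deltas=[[0,0,0,0,0.1],[0,0,0,0,0.1],[0,0,0,0,0.1],[0,0,0,0,0.1]])

```text
time_s: 29.8
ee_pos: [610.2, 173.2, 37.5]
ee_rot: [178.3, -32.2, 90.9]
force: [0.0, 0.2, -0.0]
gripper_width: 50.0
gripper_force: 0.0
```

Call:
apply_moves(deltas=[[0,0,-0.03,0,0.1],[0,0,-0.07,0,0.1],[0,0,-0.12,0,0.1],[0,0,-0.17,0,0.1],[0,0,-0.22,0,0.1]])

```text
time_s: 30.3
ee_pos: [605.1, 55.0, 225.4]
ee_rot: [178.3, -32.2, 90.9]
force: [1.1, -0.5, -0.3]
gripper_width: 50.1
gripper_force: 0.0
```

Call:
apply_moves(deltas=[[-0.04,0,-0.03,0,0.1],[-0.08,0,-0.06,0,0.1],[-0.12,0,-0.09,0,0.1],[-0.16,0,-0.12,0,0.1],[-0.2,0,-0.15,0,0.1]])

```text
time_s: 30.8
ee_pos: [604.7, -195.2, 244.1]
ee_rot: [178.3, -32.2, 90.9]
force: [0.3, -0.7, 0.2]
gripper_width: 50.3
gripper_force: 0.0
```

Call:
apply_moves(deltas=[[-0.04,0,0,0,0.1],[-0.08,0,0,0,0.1],[-0.12,0,0,0,0.1],[-0.16,0,0,0,0.1],[-0.2,0,0,0,0.1]])

```text
time_s: 31.3
ee_pos: [607.5, -363.8, 136.1]
ee_rot: [178.3, -32.3, 90.9]
force: [-0.0, -0.3, -0.7]
gripper_width: 50.0
gripper_force: 0.0
```

```bash
python3 -c "
from h import *
s=env.state();print(s['ee_pos'],s['ee_rot'],s['time_s'],s['force'])
t=cams.grab_frame('top');z=cams.grab_frame('side')
r=lambda im,x,y,w,h:cv2.resize(im[y:y+h,x:x+w],(400,300),interpolation=cv2.INTER_CUBIC)
cv2.imwrite('pics/a8.png',np.vstack([np.hstack([r(t,200,140,320,240),r(z,215,185,120,90)]),np.hstack([r(z,0,0,640,480),r(z,265,265,160,120)])]))
"
```

```text
[ 607.48279598 -363.77607246  136.09719801] [178.30249476 -32.25832245  90.87388701] 31.3 [-0.03538465 -0.31280726 -0.6903593 ]
```

View pics/a8.png

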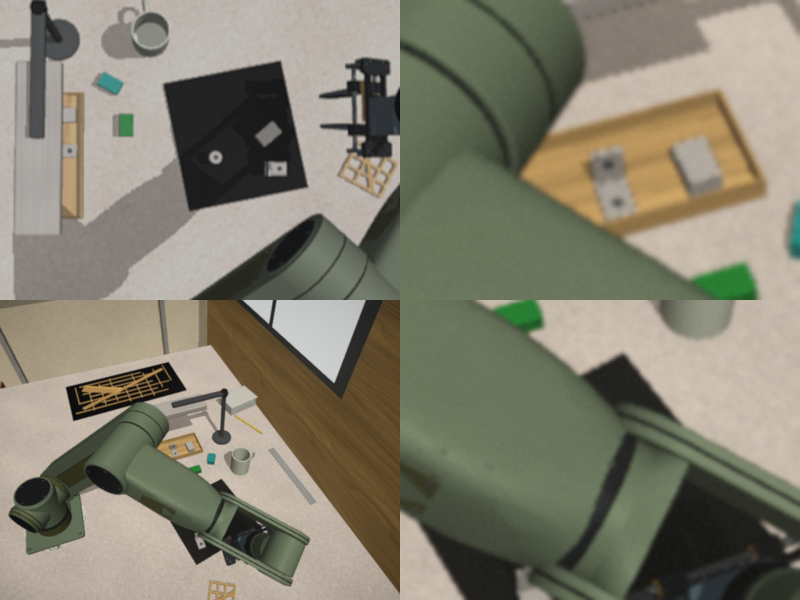

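Both parts sit flat in the tray. I'll clear the arm to check numerically that the standoff and bystanders are undisturbed.

```bash
python3 -c "
from h import *
plan([(560,-380,330,0,.1),(250,-520,380,0,.1)],46)"
```

```text
[[0.019, -0.008, -0.035, 0.0, 0.1], [0.038, -0.017, -0.07, 0.0, 0.1], [0.057, -0.025, -0.105, 0.0, 0.1], [0.076, -0.033, -0.141, 0.0, 0.1], [0.095, -0.042, -0.176, 0.0, 0.1]]
[[-0.011, -0.039, -0.015, 0.0, 0.1], [-0.022, -0.077, -0.031, 0.0, 0.1], [-0.034, -0.116, -0.046, 0.0, 0.1], [-0.045, -0.154, -0.062, 0.0, 0.1], [-0.056, -0.193, -0.077, 0.0, 0.1]]
[[-0.011, -0.039, -0.015, 0.0, 0.1], [-0.022, -0.077, -0.031, 0.0, 0.1], [-0.034, -0.116, -0.046, 0.0, 0.1]]
```

Call:
apply_moves(deltas=[[0.019,-0.008,-0.035,0,0.1],[0.038,-0.017,-0.07,0,0.1],[0.057,-0.025,-0.105,0,0.1],[0.076,-0.033,-0.141,0,0.1],[0.095,-0.042,-0.176,0,0.1]])

```text
time_s: 31.9
ee_pos: [560.2, -375.0, 338.1]
ee_rot: [178.2, -32.2, 91.0]
force: [0.5, 0.1, 0.1]
gripper_width: 50.0
gripper_force: 0.0
```

Call:
apply_moves(deltas=[[-0.011,-0.039,-0.015,0,0.1],[-0.022,-0.077,-0.031,0,0.1],[-0.034,-0.116,-0.046,0,0.1],[-0.045,-0.154,-0.062,0,0.1],[-0.056,-0.193,-0.077,0,0.1]])

```text
time_s: 32.4
ee_pos: [365.5, -464.0, 367.0]
ee_rot: [178.2, -32.2, 91.0]
force: [0.0, -0.5, 0.9]
gripper_width: 50.4
gripper_force: 0.0
```

Call:
apply_moves(deltas=[[-0.011,-0.039,-0.015,0,0.1],[-0.022,-0.077,-0.031,0,0.1],[-0.034,-0.116,-0.046,0,0.1],[-0.034,-0.116,-0.046,0,0.1]])

```text
time_s: 32.8
ee_pos: [246.5, -519.0, 384.8]
ee_rot: [178.4, -32.1, 90.5]
force: [0.3, -0.2, 0.7]
gripper_width: 50.2
gripper_force: 0.0
```

```bash
python3 -c "
from h import *
s=env.state();print(s['ee_pos'],s['time_s'])
for n,regs in (('side',dict(standoff=(236,230,24,26),mug=(362,232,48,50),bstand=(302,322,18,24))),('top',dict(map=(470,250,50,50),mug=(290,135,50,50),sd=(128,270,22,84),bstand=(364,258,18,18)))):
    a=cv2.imread(f'pics/{n}0.png');b=cams.grab_frame(n)
    for k,(x,y,w,h) in regs.items():
        d=cv2.absdiff(a[y:y+h,x:x+w],b[y:y+h,x:x+w]); m=cv2.matchTemplate(b[y-6:y+h+6,x-6:x+w+6],a[y:y+h,x:x+w],cv2.TM_CCOEFF_NORMED);_,v,_,l=cv2.minMaxLoc(m)
        print(n,k,d.mean().round(1),d.max(),'best',round(v,3),'shift',l[0]-6,l[1]-6)
"
```

```text
[ 246.5367103  -519.04435949  384.81904018] 32.8
side standoff 3.0 7 best 0.997 shift 0 0
side mug 3.1 8 best 0.999 shift 0 0
side bstand 1.8 6 best 0.999 shift 0 0
top map 0.8 3 best 0.999 shift 0 0
top mug 0.8 3 best 1.0 shift 0 0
top sd 0.8 4 best 1.0 shift 0 0
top bstand 1.0 4 best 1.0 shift 0 0
```

Nothing else has moved, so I'm handing the job in.

```bash
python3 -c "
from workcell import env
print(env.job_done())"
```

```text
the job is handed in; nothing more can be done
None
```

I added one bracket and one cover to the tray, next to the standoff already there, and handed the job in at about 33 s. Both lie flat, and picture comparison showed the standoffs, mug, screwdriver and map piece unmoved. The handing-in call gave no verdict.

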